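# Index the awl guide of a book-piercing jig to the torn sewing hole

### The arm

A 6-joint arm with a two-finger parallel gripper is mounted at the origin on a cart in front of the work surface, level with it; the furniture and walls round the work are solid. World frame = base frame: x ahead of the robot, y to its left, z up, the work surface at z = 0. Lengths are in mm, angles in rad, forces in N, time in s.
With the tool pointing down it reaches from about 400 to 925 mm from the base axis. Payload 12.5 kg.
Tool frame: the origin (TCP) lies on the centre line of the jaws, within the pads' length; the fingertips stand 25 mm ahead of it and the grasp point (between the pads) lies 6 mm ahead of it (env.tip_extent is the distance from the TCP to the fingertips, in mm); x points along the fingers, z is the direction in which the jaws open and shut, and the axes are right-handed (so a half turn about x gives the same grasp; the last joint's range is limited). The gripper opens to 95 mm and grips with 3 to 60 N. Pads are 20 mm wide; open, the fingers measure 119 mm over their backs; the gripper's body (75 mm by 180 mm) begins 59 mm behind the grasp point.
Start: joints at [-1.319, 0.491, 1.559, -0, 1.092, -0.106], TCP at [218.907, -585.426, 239.661] pointing down, gripper open.
Joint ranges: [-3.1, 3.1], [-0.84, 2.19], [0.05, 2.79], [-1.13, 4.28], [0.06, 2.93], [-2.69, 2.69]. Speed limits (rad/s): [2.22, 2.22, 2.79, 3.14, 3.14, 3.14].

### API

Orientations are given as [roll, pitch, yaw] about the fixed x, y, z axes, in that order (R = Rz(yaw) Ry(pitch) Rx(roll)).
In Python, from cell import env gives the robot as it stands.
- The arm moves only by the tool step_arm, never from a script. Its argument "rows" is a list of rows, each a list of 6 numbers: the shift along the tool's x, y, z in mm, then the turn, a rotation vector about the tool's x, y, z in rad. In form: [[x, y, z, wx, wy, wz], ...]. A call has 1 to 8 rows; each row shifts and turns the pose as measured when the row begins, along the tool's axes as they then stand; what a row does not reach is not made up. A row lasts 1/8 s, in which the tool goes at most 62.5 mm and 10.7 degrees, less where a joint would pass 70% of its speed; a pose out of reach is approached as far as the arm can. A call is refused whole if a number of a shift passes 62.5 or a number of a turn 0.188, either way. A call with a gripper value outside its range is refused whole. "grip" is the finger opening in mm, from 0 to 95.1, set as the call begins (left out, the last holds). The fingers move at their own pace and stop on an object; the grip force is fixed at half the most. Time passes only in rows, so rows that do not move let the fingers close. It gives the time, the measured TCP pose, the force and the opening at its end, in the units of the state.
- env.state(): the state, without advancing time (a new reading comes with each control period).
- env.read_camera(name): name is "scene" or "top"; returns the picture (384x512x3 uint8, red, green, blue); there is no depth.
- env.get_calibration(name): a dict with "fx", "fy", "cx", "cy" (pixels), "pose" (4x4, takes a point from camera to world coordinates). Camera axes: x right, y down, z forward; pixel columns grow to the right and rows downward; lengths in mm; the calibration is good to about 2 mm. A picture is of the moment at which its call begins. get_calibration takes no time and is no camera call.
- env.job_done(): hands the job in, once; it reports no verdict.
The state is a dict: "t": time; "joints": joint angles; "qvel": joint speeds; "tau": joint torques, N m; "eef_pos": TCP position; "tcp_rot": TCP orientation; "ft_force": force on the tool from outside, world axes, zero at the start; "moment": the same for the moment, N m; "opening": opening from 0.0 (shut) to 1.0 (fully open).
Only numpy, scipy, OpenCV 4.12 (cv2) and the standard library are available. Lean on these libraries where they do the work, as an engineer would, in place of code of your own. Each camera call takes 0.05 s, during which the arm holds its last target.

### The job

The awl guide on the piercing jig is parked. Pull its spring plunger knob up, slide the carriage along the rail to the sewing station that the long pointed card tab marks, and let the plunger drop fully home into that station's hole, feeling for the hole because the tab points only roughly at it. Push lightly, never force the carriage against the pin, and leave the thread spool and the loupe where they stand.

Things in the scene. Friction and masses are not known exactly. Their poses are not given: they have to be found in the camera images.
- jig: Piercing jig, fixed to the table: board 250 x 380 x 16 mm, origin at the centre of its underside; x away from the robot (within 13 degrees), y left along the rail, z up. Book (dark covers, top 38 mm above the table) clamped on its near half. Rail at jig x = 75 mm with a steel index strip on it, top 46 mm above the table; parking hole at jig y = 105 mm, to the right of it three station holes.
- carriage (a joint): Travel of the grey carriage (60 x 56 mm, top 59.5 mm above the table) along the rail, m: 0 parked at the left end, grows as it slides to the right (jig -y), stop at 0.195. It rubs with about 2 N; with the pin let down on the strip between two holes it takes a push of about 4 N.
- plunger (a joint): Draw of the plunger, m: 0 = pin fully home in a hole, grows upward, stop at 0.016. The pin is clear of the strip above 0.010 and reads about 0.010 when it rests on the strip between holes. A spring pulls it down with 6 N at 0 and 10 N at 0.016; let go, it goes down in about 0.1 s, so it skips a hole that is passed at more than some 30 mm/s.
- knob (a point): Centre of the black ribbed plunger knob: upright, 25 mm diameter, 26 mm tall, standing free on the carriage; 86 mm above the table when home, its underside then 13.5 mm above the carriage and 1 mm above its 16 mm wide barrel. Moves with carriage and plunger; the pin is on the same axis.
- pin: Steel locking pin below the knob, 8 mm diameter, moving with it; origin at the centre of its lower end, z up. The holes it drops into are 10.4 mm wide along the rail. When home its end is 10 mm below the top of the strip. It must not be pressed against strip or hole with more than 20 N (the spring alone gives 9).
- bush (a point): Lower end, on its axis, of the steel awl-guide bush (20 mm diameter) at the end of the carriage's arm, over the book's spine margin; 56 mm toward the robot (jig -x) from the axis of knob and pin, at the same place along the rail.
- tab_long: Long card tab (68 x 12 x 1.6 mm, cream) on the book's cover, pointed end toward the rail; origin under the point, x along the tab to the rail. The hole of its station lies within 10 mm of the point along the rail. Stations are 55 mm apart at about jig y = 45, -10, -65 mm, but the strip is set to the book, up to 8 mm either way. Two short square tabs (30 x 12 mm) mark the others.
- thread_spool_mid (a point): Bystander: centre of a small thread spool, 31 mm diameter, 40 mm tall, standing on the right end of the jig's board.
- loupe_mid (a point): Bystander: centre of a black stand loupe, 37 mm diameter, 38 mm tall, standing on the left end of the jig's board.

How it is judged:
By the outcome, as a careful person would: the job done as asked, in the order asked, and still so for the second after the job is handed in, with the robot touching nothing.
It also fails if it takes over 38 s, if anything falls off the work surface, if the arm or the gripper's body presses on something with over 40 N, if the wrist force passes 120 N, or if a joint passes its speed limit or range.

## Working session

There is one attempt and no reset: what is moved stays moved. The work goes in short steps, Python scripts to look and compute and a tool call to move; the robot and the scene stay as the last step left them, time stands still between calls to the robot, and variables do not carry over. Pictures are saved under pics/ and viewed, and the job is handed in when it is done.

Besides the shell and the picture viewer there is one more tool, called after ">>>" in YAML: its name, and indented under it one key for each argument. step_arm: Moves the arm, as the interface text tells. Its arguments: {"type":"object","properties":{"rows":{"type":"array","items":{"type":"array","items":{"type":"number"}}},"grip":{"type":"number"}},"required":["rows"]}

```bash
ls; mkdir -p pics; python3 - <<'E'
from cell import env
import cv2
for n in("scene","top"):
    im=env.read_camera(n); cv2.imwrite(f"pics/{n}0.png",cv2.cvtColor(im,cv2.COLOR_RGB2BGR))
    c=env.get_calibration(n); print(n,c['fx'],c['cx'],c['cy'],c['pose'])
print(env.state(),env.tip_extent)
E
```

```text
pics
scene 389.8596480798531 252.47224140934372 191.2126275787739 [[-6.39939084e-01 -5.69990175e-01  5.15353441e-01  1.03672452e+02]
 [-7.68417888e-01  4.71665655e-01 -4.32510647e-01  4.13686052e+02]
 [ 3.45230107e-03 -6.72787270e-01 -7.39827934e-01  7.09543724e+02]
 [ 0.00000000e+00  0.00000000e+00  0.00000000e+00  1.00000000e+00]]
top 432.9828121071525 259.2379561599731 187.76598387287706 [[ 3.17000661e-02 -9.72279812e-01  2.31661547e-01  3.25241992e+02]
 [-9.99497341e-01 -3.09326741e-02  6.94512020e-03  3.28581892e+01]
 [ 4.13310960e-04 -2.31765261e-01 -9.72771655e-01  1.04882723e+03]
 [ 0.00000000e+00  0.00000000e+00  0.00000000e+00  1.00000000e+00]]
{'t': 0.1, 'joints': array([-1.31862875e+00,  4.91484774e-01,  1.55940034e+00,  9.05137542e-06,
        1.09169071e+00, -1.05585856e-01]), 'qvel': array([ 2.70216686e-03,  9.27894632e-04, -3.84597468e-04,  1.19661908e-03,
       -7.63129451e-04,  7.29299823e-05]), 'tau': array([ 3.57057375e-03, -6.13625407e+01, -2.58606452e+01,  6.94282958e-02,
        4.70296293e-02, -3.47194316e-05]), 'eef_pos': array([ 218.83956011, -585.22823334,  239.12510771]), 'tcp_rot': array([3.0278414 , 1.56981312, 1.81479433]), 'ft_force': array([-0.51158907,  0.86751138, -0.12347774]), 'moment': array([-0.00651288, -0.0311819 ,  0.01582455]), 'opening': 1.0025260713745165} 25.0
```

View pics/scene0.png

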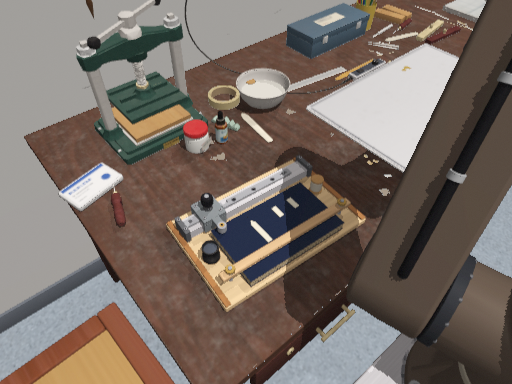

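View pics/top0.png

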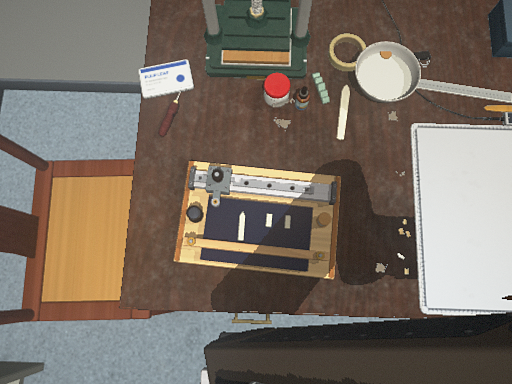

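Both views show the jig; the knob is at about (217,174) in top. The long tab is around (241,227), the leftmost of the three. I'll zoom in.

```bash
python3 - <<'E'
import cv2
a=cv2.imread("pics/top0.png")[150:290,165:350]; cv2.imwrite("pics/topz.png",cv2.resize(a,None,fx=4.3,fy=4.2,interpolation=cv2.INTER_CUBIC))
a=cv2.imread("pics/scene0.png")[145:310,160:370]; cv2.imwrite("pics/scz.png",cv2.resize(a,None,fx=3.6,fy=3.6,interpolation=cv2.INTER_CUBIC))
E
```

```text
(no output)
```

View pics/topz.png

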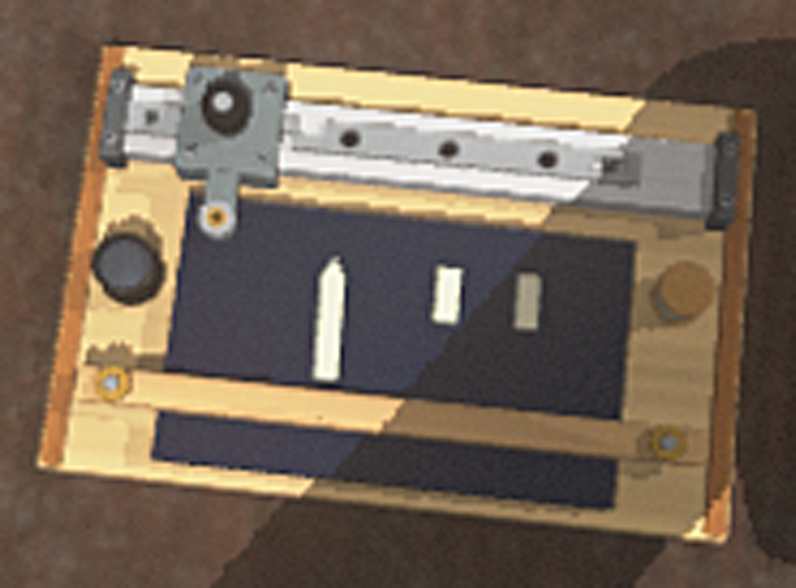

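View pics/scz.png

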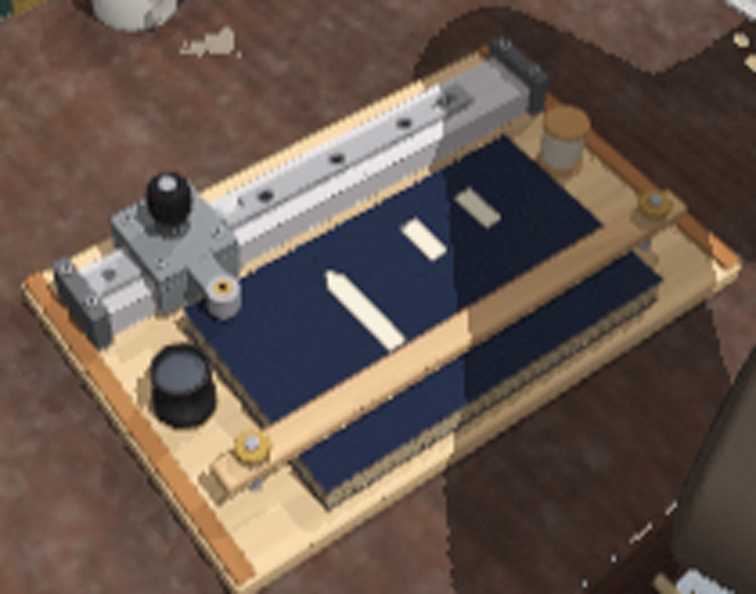

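```bash
cat > h.py <<'E'
import numpy as np,cv2
from cell import env
def ray(n,uv):
    c=env.get_calibration(n);P=np.array(c['pose']);d=np.array([(uv[0]-c['cx'])/c['fx'],(uv[1]-c['cy'])/c['fy'],1.])
    return P[:3,3],P[:3,:3]@d
def plane(n,uv,z):
    o,d=ray(n,uv);return o+d*(z-o[2])/d[2]
def proj(n,p):
    c=env.get_calibration(n);P=np.array(c['pose']);q=P[:3,:3].T@(np.array(p)-P[:3,3]);return np.array([c['fx']*q[0]/q[2]+c['cx'],c['fy']*q[1]/q[2]+c['cy']])
def tri(u1,u2):
    A=np.zeros((3,3));b=np.zeros(3)
    for n,u in(("top",u1),("scene",u2)):
        o,d=ray(n,u);d=d/np.linalg.norm(d);M=np.eye(3)-np.outer(d,d);A+=M;b+=M@o
    return np.linalg.solve(A,b)
E
python3 - <<'E'
from h import *
np.set_printoptions(precision=1,suppress=True)
tz=lambda x,y:(165+(x+.5)/4.3-.5,150+(y+.5)/4.2-.5)
sz=lambda x,y:(160+(x+.5)/3.6-.5,145+(y+.5)/3.6-.5)
def cen(n,thr,box):
    im=cv2.cvtColor(cv2.imread(f"pics/{n}0.png"),cv2.COLOR_BGR2GRAY).astype(float)
    x0,y0,x1,y1=box;a=np.clip(thr-im[y0:y1,x0:x1],0,None);yy,xx=np.mgrid[y0:y1,x0:x1]
    return (a*xx).sum()/a.sum(),(a*yy).sum()/a.sum()
H=[]
for x,y in((350,138),(449,148),(547,159)):
    c=tz(x,y);b=[int(c[0])-3,int(c[1])-3,int(c[0])+5,int(c[1])+5]
    c2=cen("top",110,b);H.append(plane("top",c2,46));print("hole",c,c2,H[-1])
for x,y in((265,197),(337,159),(404,123)):print("hole sc",plane("scene",sz(x,y),46))
print("spacings",np.linalg.norm(np.diff(H,axis=0),axis=1))
d=H[2]-H[0];d/=np.linalg.norm(d);ey=-d;ang=np.arctan2(-ey[0],ey[1]);print("jig yaw deg",np.degrees(ang),np.arctan2(-ey[0],ey[1]))
ex=np.array([ey[1],-ey[0],0])
# board corners at z=16 approx
for nm,p in (("FL",(103,45)),("FR",(755,110)),("NL",(38,467)),("NR",(727,542))): print(nm,plane("top",tz(*p),16))
tp=plane("top",tz(335,258),39);tp2=plane("scene",sz(328,272),39);print("tip",tp,tp2)
for q in(tp,tp2):print(" holes rel tip along -y",[(h-q)@d for h in H])
k=tri(tz(222,102),sz(168,187)) # knob top screw-ish
print("knob top tri",k)
print("kn",plane("top",tz(222,102),99),plane("scene",sz(168,185),99))
print("parked dist to hole",[(h-k)@d for h in H],(H[0]-k)@ex)
b=tri(tz(216,216),sz(222,288));print("bush top",b,"along",[(h-b)@d for h in H],(H[0]-b)@ex)
for nm,u1,u2 in(("spool",(683,290),(567,125)),("loupe",(127,268),(182,370))):print(nm,tri(tz(*u1),sz(*u2)))
E
```

```text
hole (246.01162790697674, 182.47619047619048) (np.float64(245.8451242829828), np.float64(182.82791586998087)) [575.2  72.4  46. ]
hole (269.0348837209302, 184.85714285714286) (np.float64(268.82241014799155), np.float64(185.20507399577167)) [571.1  17.4  46. ]
hole (291.8255813953489, 187.47619047619048) (np.float64(291.79615384615386), np.float64(187.82115384615383)) [566.4 -37.5  46. ]
hole sc [574.4  75.1  46. ]
hole sc [570.5  19.6  46. ]
hole sc [567.1 -35.1  46. ]
spacings [55.1 55. ]
jig yaw deg -4.563633117255542 -0.07965042374916166
FL [635.8 218.3  16. ]
FR [ 607.9 -158.6   16. ]
NL [387.9 236.7  16. ]
NR [ 358.6 -140.5   16. ]
tip [507.8  77.8  39. ] [507.6  79.2  39. ]
 holes rel tip along -y [np.float64(0.08575681242350985), np.float64(55.22072249245036), np.float64(110.26039513473809)]
 holes rel tip along -y [np.float64(1.401826025714641), np.float64(56.5367917057415), np.float64(111.57646434802922)]
knob top tri [581.9 138.9  94.9]
kn [580.7 138.3  99. ] [580.1 139.9  99. ]
parked dist to hole [np.float64(66.82837404425354), np.float64(121.96333972428039), np.float64(177.0030123665681)] -1.441903057197245
bush top [526.6 143.   57. ] along [np.float64(66.52415442699863), np.float64(121.6591201070255), np.float64(176.69879274931324)] 53.9848700316487
spool [ 493.6 -111.6   52.2]
loupe [497.9 191.3  50.3]
```

The hole spacings come out at 55.1 and 55.0 mm, so the measurement is sound. The long tab's tip is about 1 mm along the rail from hole 1, and carriage travel is about 66 mm. Next I'll plan the approach.

```bash
cat >> h.py <<'E'
from scipy.spatial.transform import Rotation as Ro
JY=np.radians(-4.56); ex=np.array([np.cos(JY),np.sin(JY),0]); ey=np.array([-np.sin(JY),np.cos(JY),0]); ez=np.array([0,0,1.])
def Rt():
    s=env.state();return Ro.from_euler('xyz',s['tcp_rot'])
def goalR(sgn): z=sgn*ey;x=-ez;return Ro.from_matrix(np.c_[x,np.cross(z,x),z])
def plan(p,sgn=1,n=1,R1=None):
    s=env.state();R=Rt();G=goalR(sgn);w=(R.inv()*G).as_rotvec()
    d=np.array(p)-s['eef_pos']
    print("remaining world",d.round(1),"rotvec",w.round(4),"F",s['ft_force'].round(1))
    for i in range(n):
        Ri=R*Ro.from_rotvec(w*i/n); print((Ri.inv().apply(d/n)).round(1).tolist()+(w/n).round(3).tolist())
E
python3 - <<'E'
from h import *
print(Rt().as_matrix().round(3))
for s in(1,-1):print(Rt().inv().__mul__(goalR(s)).as_rotvec())
plan([581.5,139,200],1,16); plan([581.5,139,200],-1,16)
E
```

```text
[[-0.     0.937  0.35 ]
 [ 0.001  0.35  -0.937]
 [-1.     0.    -0.001]]
[-2.70425610e+00 -1.42618684e-04 -1.35435786e-03]
[ 4.37336232e-01 -9.85633042e-04  1.03790653e-04]
remaining world [362.7 724.2 -39.1] rotvec [-2.7043e+00 -1.0000e-04 -1.4000e-03] F [-0.5  0.9 -0.1]
[2.5, 37.1, -34.5, -0.169, -0.0, -0.0]
[2.5, 42.3, -27.7, -0.169, -0.0, -0.0]
[2.5, 46.4, -20.2, -0.169, -0.0, -0.0]
[2.5, 49.1, -12.1, -0.169, -0.0, -0.0]
[2.5, 50.5, -3.7, -0.169, -0.0, -0.0]
[2.5, 50.4, 4.9, -0.169, -0.0, -0.0]
[2.5, 48.9, 13.3, -0.169, -0.0, -0.0]
[2.5, 45.9, 21.3, -0.169, -0.0, -0.0]
[2.5, 41.7, 28.7, -0.169, -0.0, -0.0]
[2.4, 36.3, 35.3, -0.169, -0.0, -0.0]
[2.4, 29.8, 40.9, -0.169, -0.0, -0.0]
[2.4, 22.5, 45.4, -0.169, -0.0, -0.0]
[2.4, 14.5, 48.5, -0.169, -0.0, -0.0]
[2.4, 6.2, 50.2, -0.169, -0.0, -0.0]
[2.4, -2.4, 50.6, -0.169, -0.0, -0.0]
[2.4, -10.8, 49.4, -0.169, -0.0, -0.0]
remaining world [362.7 724.2 -39.1] rotvec [ 4.373e-01 -1.000e-03  1.000e-04] F [-0.5  0.9 -0.1]
[2.5, 37.1, -34.5, 0.027, -0.0, 0.0]
[2.5, 36.1, -35.5, 0.027, -0.0, 0.0]
[2.5, 35.1, -36.4, 0.027, -0.0, 0.0]
[2.5, 34.1, -37.4, 0.027, -0.0, 0.0]
[2.5, 33.1, -38.3, 0.027, -0.0, 0.0]
[2.5, 32.0, -39.2, 0.027, -0.0, 0.0]
[2.5, 31.0, -40.1, 0.027, -0.0, 0.0]
[2.5, 29.9, -40.9, 0.027, -0.0, 0.0]
[2.5, 28.7, -41.7, 0.027, -0.0, 0.0]
[2.5, 27.6, -42.5, 0.027, -0.0, 0.0]
[2.5, 26.4, -43.2, 0.027, -0.0, 0.0]
[2.5, 25.2, -43.9, 0.027, -0.0, 0.0]
[2.5, 24.0, -44.6, 0.027, -0.0, 0.0]
[2.5, 22.8, -45.2, 0.027, -0.0, 0.0]
[2.5, 21.5, -45.8, 0.027, -0.0, 0.0]
[2.4, 20.3, -46.4, 0.027, -0.0, 0.0]
```

>>> step_arm:
  rows:
    - [0,37,-34.5,0.027,0,0]
    - [0,36,-35.5,0.027,0,0]
    - [0,35,-36.5,0.027,0,0]
    - [0,34,-37.5,0.027,0,0]
    - [0,33,-38.5,0.027,0,0]
    - [0,32,-39,0.027,0,0]
    - [0,31,-40,0.027,0,0]
    - [0,30,-41,0.027,0,0]
  grip: 60

```text
t: 1.1
eef_pos: [403.6, -214.4, 237.4]
tcp_rot: [-2.898, 1.567, 1.943]
ft_force: [1.1, -0.3, 0.6]
opening: 0.631
```

```bash
python3 -c "
from h import *
print(env.state()['eef_pos'],env.state()['t']);plan([581.5,139,200],-1,8)"
```

```text
[ 403.58382851 -214.44197735  237.40436207] 1.1
remaining world [177.9 353.4 -37.4] rotvec [ 0.2085 -0.0038  0.0014] F [ 1.1 -0.3  0.6]
[4.8, 27.7, -40.9, 0.026, -0.0, 0.0]
[4.8, 26.7, -41.6, 0.026, -0.0, 0.0]
[4.8, 25.6, -42.3, 0.026, -0.0, 0.0]
[4.8, 24.5, -43.0, 0.026, -0.0, 0.0]
[4.7, 23.3, -43.6, 0.026, -0.0, 0.0]
[4.7, 22.2, -44.2, 0.026, -0.0, 0.0]
[4.7, 21.0, -44.8, 0.026, -0.0, 0.0]
[4.7, 19.8, -45.3, 0.026, -0.0, 0.0]
```

>>> step_arm:
  rows:
    - [5,28,-41,0.026,0,0]
    - [5,27,-41.5,0.026,0,0]
    - [5,25.5,-42.5,0.026,0,0]
    - [5,24.5,-43,0.026,0,0]
    - [5,23.5,-43.5,0.026,0,0]
    - [5,22,-44,0.026,0,0]
    - [5,21,-45,0.026,0,0]
    - [5,20,-45,0.026,0,0]

```text
t: 2.1
eef_pos: [587.2, 151.5, 196.5]
tcp_rot: [-2.402, 1.567, 2.225]
ft_force: [0.1, -1.7, 0.4]
opening: 0.632
```

```bash
python3 - <<'E'
from h import *
print(env.state()['eef_pos'],env.state()['t']);plan([581.5,139,140],-1,2)
for n in("scene","top"):
    im=env.read_camera(n); cv2.imwrite(f"pics/{n}1.png",cv2.cvtColor(im,cv2.COLOR_RGB2BGR))
a=cv2.imread("pics/scene1.png")[100:310,120:370]; cv2.imwrite("pics/scz1.png",cv2.resize(a,None,fx=2.8,fy=2.8,interpolation=cv2.INTER_CUBIC))
E
```

```text
[587.22988547 151.5010397  196.49169791] 2.1
remaining world [ -5.7 -12.5 -56.5] rotvec [-0.0062 -0.0029  0.0027] F [ 0.1 -1.7  0.4]
[28.2, -2.2, 6.6, -0.003, -0.001, 0.001]
[28.2, -2.3, 6.5, -0.003, -0.001, 0.001]
```

View pics/scz1.png

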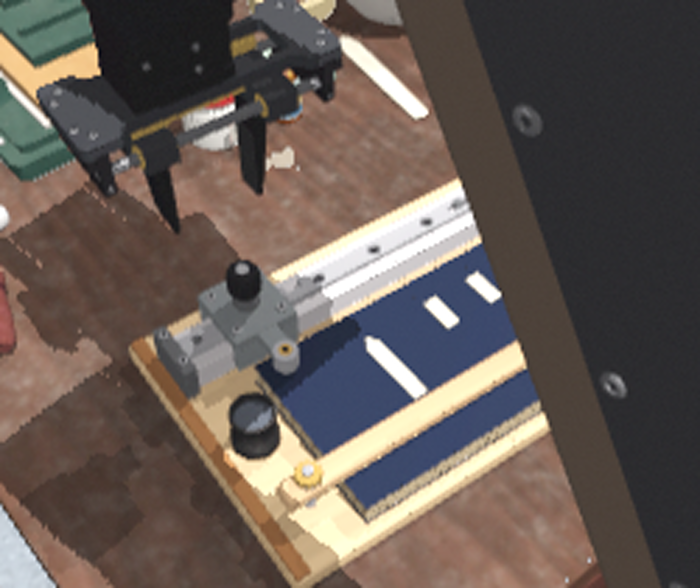

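The scene view shows the open jaws above the knob (knob near (242,280) in the crop), with the gripper's axis along the rail. I'll correct sideways and descend.

>>> step_arm:
  rows:
    - [15,-4.5,13,-0.006,-0.003,0.003]
    - [20,0,0,0,0,0]
    - [20,0,0,0,0,0]
    - [0,0,0,0,0,0]

```text
t: 2.7
eef_pos: [580.9, 140.3, 138.3]
tcp_rot: [-1.38, 1.569, -3.025]
ft_force: [0.2, 0.8, -0.1]
opening: 0.634
```

```bash
python3 - <<'E'
from h import *
print(env.state()['eef_pos'],env.state()['t']);plan([581.5,139,92],-1,1)
for n in("scene",):
    im=env.read_camera(n); cv2.imwrite(f"pics/{n}2.png",cv2.cvtColor(im,cv2.COLOR_RGB2BGR))
a=cv2.imread("pics/scene2.png")[150:300,150:300]; cv2.imwrite("pics/scz2.png",cv2.resize(a,None,fx=4,fy=4,interpolation=cv2.INTER_CUBIC))
E
```

```text
[580.91441649 140.29539397 138.32618441] 2.7
remaining world [  0.6  -1.3 -46.3] rotvec [0.0054 0.0004 0.0021] F [ 0.2  0.8 -0.1]
[46.3, 0.8, 1.2, 0.005, 0.0, 0.002]
```

View pics/scz2.png

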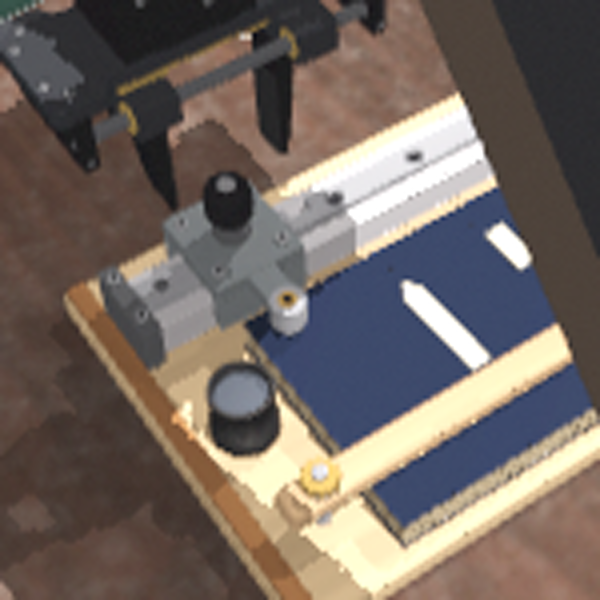

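>>> step_arm:
  rows:
    - [20,0.8,1.2,0.005,0,0.002]
    - [20,0,0,0,0,0]
    - [6,0,0,0,0,0]
    - [0,0,0,0,0,0]
  grip: 45

```text
t: 3.25
eef_pos: [583.9, 138.7, 96.4]
tcp_rot: [1.71, 1.564, 0.059]
ft_force: [-0.3, 0.1, 0.2]
opening: 0.473
```

```bash
python3 - <<'E'
from h import *
print(env.state()['eef_pos'],env.state()['t']);plan([581.5,139,92],-1,1)
for n in("scene","top"):
    im=env.read_camera(n); cv2.imwrite(f"pics/{n}3.png",cv2.cvtColor(im,cv2.COLOR_RGB2BGR))
a=cv2.imread("pics/scene3.png")[170:270,170:270]; cv2.imwrite("pics/scz3.png",cv2.resize(a,None,fx=6,fy=6,interpolation=cv2.INTER_CUBIC))
E
```

```text
[583.91732351 138.68594853  96.39351208] 3.25
remaining world [-2.4  0.3 -4.4] rotvec [ 0.    -0.001 -0.007] F [-0.3  0.1  0.2]
[4.4, -2.5, -0.1, 0.0, -0.001, -0.007]
```

View pics/scz3.png

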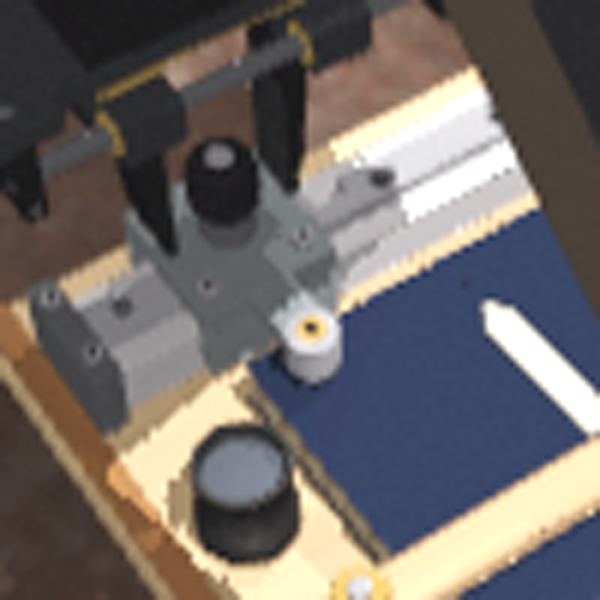

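The fingers straddle the knob (knob at (222,182) in the crop). I'll narrow the jaws gently.

>>> step_arm:
  rows:
    - [4.5,-2.5,0,0,0,-0.007]
    - [0,0,0,0,0,0]
    - [0,0,0,0,0,0]
  grip: 30

```text
t: 3.72
eef_pos: [581.8, 139.1, 93.2]
tcp_rot: [2.224, 1.568, 0.573]
ft_force: [0.4, 0.4, 0.1]
opening: 0.318
```

```bash
python3 - <<'E'
from h import *
print(env.state()['moment']);plan([581.5,139,92],-1,1)
for n in("scene",):
    im=env.read_camera(n); cv2.imwrite(f"pics/{n}4.png",cv2.cvtColor(im,cv2.COLOR_RGB2BGR))
a=cv2.imread("pics/scene4.png")[170:240,170:250]; cv2.imwrite("pics/scz4.png",cv2.resize(a,None,fx=8,fy=8,interpolation=cv2.INTER_CUBIC))
E
```

```text
[ 0.00049489  0.03453463 -0.02715539]
remaining world [-0.3 -0.1 -1.2] rotvec [ 0.0002 -0.0015 -0.002 ] F [0.4 0.4 0.1]
[1.2, -0.3, 0.1, 0.0, -0.002, -0.002]
```

View pics/scz4.png

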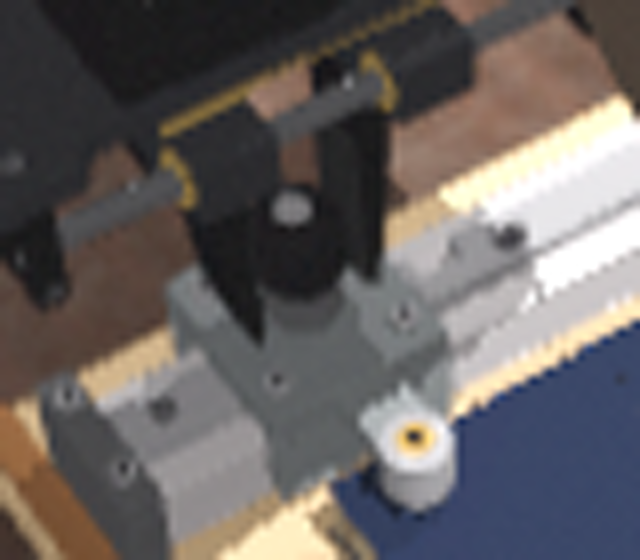

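>>> step_arm:
  rows:
    - [1,0,0,0,0,0]
    - [0,0,0,0,0,0]
  grip: 27

```text
t: 4.03
eef_pos: [581.8, 138.9, 92.1]
tcp_rot: [2.162, 1.569, 0.511]
ft_force: [-0.3, -2.0, -0.8]
opening: 0.29
```

>>> step_arm:
  rows:
    - [0,0,0,0,0,0]
    - [0,0,0,0,0,0]
  grip: 25.5

```text
t: 4.28
eef_pos: [581.8, 138.6, 92.1]
tcp_rot: [2.06, 1.569, 0.41]
ft_force: [0.0, -1.3, 0.4]
opening: 0.266
```

>>> step_arm:
  rows:
    - [0,0,0,0,0,0]
    - [0,0,0,0,0,0]
    - [0,0,0,0,0,0]
  grip: 20

```text
t: 4.65
eef_pos: [581.8, 138.6, 92.1]
tcp_rot: [2.062, 1.569, 0.412]
ft_force: [0.9, -1.6, -0.2]
opening: 0.257
```

The knob is gripped. I'll lift the plunger.

>>> step_arm:
  rows:
    - [-4,0,0,0,0,0]
    - [-4,0,0,0,0,0]
    - [-3.5,0,0,0,0,0]
    - [-2,0,0,0,0,0]
    - [0,0,0,0,0,0]

```text
t: 5.28
eef_pos: [581.7, 138.6, 104.8]
tcp_rot: [2.54, 1.57, 0.89]
ft_force: [3.2, -0.4, -9.5]
opening: 0.256
```

```bash
python3 - <<'E'
from h import *
print(env.state()['eef_pos'],env.state()['ft_force'],env.state()['moment'])
for n in("scene",):
    im=env.read_camera(n); cv2.imwrite(f"pics/{n}5.png",cv2.cvtColor(im,cv2.COLOR_RGB2BGR))
a=cv2.imread("pics/scene5.png")[170:240,170:250]; cv2.imwrite("pics/scz5.png",cv2.resize(a,None,fx=8,fy=8,interpolation=cv2.INTER_CUBIC))
E
```

```text
[581.7073442  138.61062424 104.81952402] [ 3.23352675 -0.39051598 -9.46485605] [-0.12732248 -0.5335668  -0.02477108]
```

View pics/scz5.png

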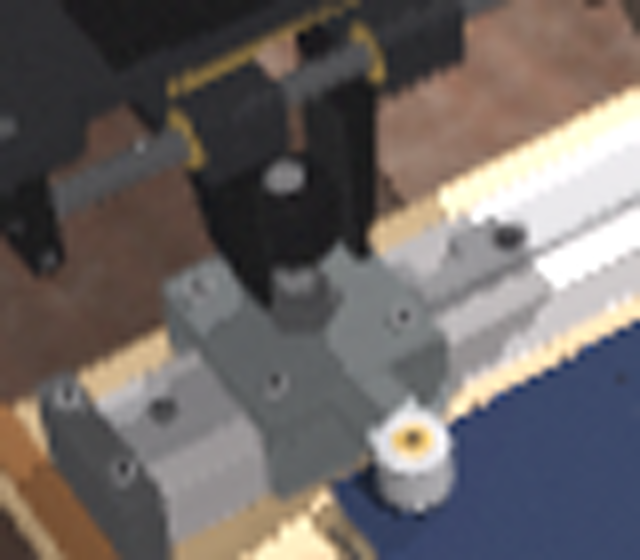

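The wrist reads −9.5 N, which matches the spring at 12.7 mm draw, so the pin is clear of the strip. I'll slide slowly.

>>> step_arm:
  rows:
    - [0,0,2,0,0,0]
    - [0,0,4,0,0,0]
    - [0,0,5,0,0,0]
    - [0,0,5,0,0,0]

```text
t: 5.82
eef_pos: [580.5, 122.5, 104.6]
tcp_rot: [2.642, 1.569, 0.992]
ft_force: [2.6, 2.3, -10.7]
opening: 0.259
```

```bash
python3 - <<'E'
from h import *
s=env.state();d=s['eef_pos']-[581.7,138.6,104.8];print(s['ft_force'],"travel",-d@ey,"jx",d@ex,d[2]);plan(s['eef_pos'],-1)
E
```

```text
[  2.56396243   2.29829519 -10.74433936] travel 16.137240813400204 jx 0.03940255070673837 -0.19489661583494922
remaining world [0. 0. 0.] rotvec [ 0.0004 -0.0017 -0.0009] F [  2.6   2.3 -10.7]
[0.0, 0.0, 0.0, 0.0, -0.002, -0.001]
```

>>> step_arm:
  rows:
    - [0,0,5,0,0,0]
    - [0,0,5,0,0,0]
    - [0,0,5,0,0,0]
    - [0,0,5,0,0,0]
    - [0,0,5,0,0,0]
    - [0,0,5,0,0,0]
    - [0,0,4,0,0,0]
    - [0,0,2,0,0,0]

```text
t: 6.82
eef_pos: [577.4, 83.6, 104.6]
tcp_rot: [2.609, 1.569, 0.958]
ft_force: [2.9, 1.8, -9.5]
opening: 0.253
```

```bash
python3 - <<'E'
from h import *
s=env.state();d=s['eef_pos']-[581.7,138.6,104.8];print(s['ft_force'],"travel",-d@ey,"jx",d@ex,d[2]);plan(s['eef_pos'],-1)
E
```

```text
[ 2.94026027  1.84651157 -9.54329905] travel 55.129043502555795 jx 0.12493300361714432 -0.17341665252223493
remaining world [0. 0. 0.] rotvec [-0.0002 -0.0018 -0.0011] F [ 2.9  1.8 -9.5]
[0.0, 0.0, 0.0, -0.0, -0.002, -0.001]
```

>>> step_arm:
  rows:
    - [0,0,4,0,0,0]
    - [0,0,3,0,0,0]
    - [0,0,0,0,0,0]
    - [1.8,0,0,0,0,0]
    - [0,0,0,0,0,0]

```text
t: 7.45
eef_pos: [576.8, 76.1, 102.7]
tcp_rot: [2.527, 1.569, 0.876]
ft_force: [3.4, 0.9, -8.8]
opening: 0.26
```

```bash
python3 - <<'E'
from h import *
s=env.state();d=s['eef_pos']-[581.7,138.6,104.8];print(s['ft_force'],"travel",-d@ey,"jx",d@ex,d[2]);plan(s['eef_pos'],-1)
im=env.read_camera("scene");cv2.imwrite("pics/scene6.png",cv2.cvtColor(im,cv2.COLOR_RGB2BGR))
a=cv2.imread("pics/scene6.png")[150:260,170:300]; cv2.imwrite("pics/scz6.png",cv2.resize(a,None,fx=5,fy=5,interpolation=cv2.INTER_CUBIC))
E
```

```text
[ 3.38626843  0.86799464 -8.78155157] travel 62.73385277413432 jx 0.13595223794116684 -2.0588356087870636
remaining world [0. 0. 0.] rotvec [-0.0001 -0.0016 -0.0011] F [ 3.4  0.9 -8.8]
[0.0, 0.0, 0.0, -0.0, -0.002, -0.001]
```

View pics/scz6.png

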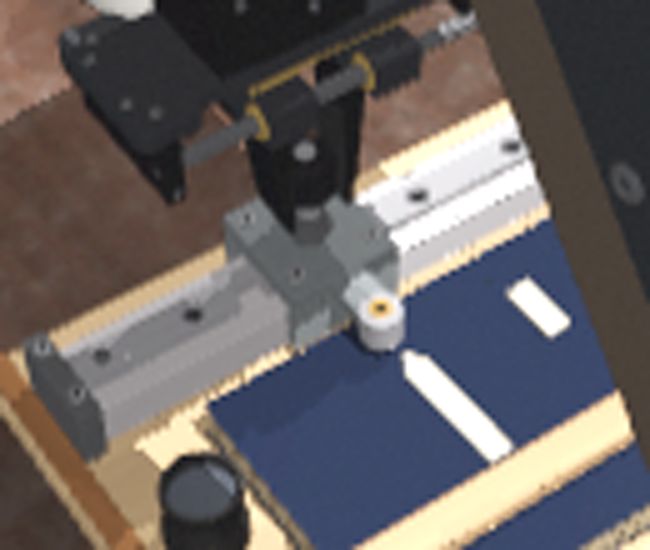

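The carriage is just short of the station. The parking hole is now exposed at (193,314) in the crop, and station 2's hole is at (417,195). I'll measure the parking-to-station distance from these.

```bash
python3 - <<'E'
from h import *
z=lambda x,y:(170+(x+.5)/5-.5,150+(y+.5)/5-.5)
im=cv2.cvtColor(cv2.imread("pics/scene6.png"),cv2.COLOR_BGR2GRAY).astype(float)
P=[]
for x,y in((193,314),(417,195),(511,146)):
    c=z(x,y);x0,y0=round(c[0])-3,round(c[1])-2;a=im[y0:y0+5,x0:x0+7]; w=np.clip(a.mean()-15-a,0,None);yy,xx=np.mgrid[y0:y0+5,x0:x0+7]
    u=((w*xx).sum()/w.sum(),(w*yy).sum()/w.sum());p=plane("scene",u,46);P.append(p);print(c,u,p,plane("scene",c,46))
for q in P[1:]:print((P[0]-q)@ey)
E
```

```text
(208.2, 212.4) (np.float64(208.1151024538325), np.float64(212.5088540349102)) [579.3812809  140.98510897  46.        ] [579.51369053 140.66346034  46.        ]
(253.0, 188.6) (np.float64(253.1963231677324), np.float64(188.75682488932614)) [570.72116223  19.56603622  46.        ] [571.38966435  19.59988366  46.        ]
(271.8, 178.8) (np.float64(273.4807692307693), np.float64(178.19164456233423)) [566.19714523 -39.36987123  46.        ] [567.23860496 -34.95773449  46.        ]
121.72324144589261
180.83226766954783
```

Parking hole to station 1 measures 66.7 mm (121.7 − 55), which agrees with the first estimate. The carriage is at 62.7. I'll let the pin down onto the strip and feel for the hole.

>>> step_arm:
  rows:
    - [0,0,0,0,0,0]
    - [0,0,0,0,0,0]
    - [0,0,0,0,0,0]
  grip: 29

```text
t: 7.88
eef_pos: [576.8, 76.0, 104.2]
tcp_rot: [2.243, 1.569, 0.593]
ft_force: [-0.2, 0.0, -0.2]
opening: 0.303
```

```bash
python3 - <<'E'
from h import *
s=env.state();d=s['eef_pos']-[581.7,138.6,104.8];print(s['ft_force'],"travel",-d@ey,"jx",d@ex,d[2]);plan(s['eef_pos'],-1)
im=env.read_camera("scene");cv2.imwrite("pics/scene7.png",cv2.cvtColor(im,cv2.COLOR_RGB2BGR))
a=cv2.imread("pics/scene7.png")[150:260,170:300]; cv2.imwrite("pics/scz7.png",cv2.resize(a,None,fx=5,fy=5,interpolation=cv2.INTER_CUBIC))
E
```

```text
[-0.24279106  0.01191503 -0.18599958] travel 62.7489448721543 jx 0.08863321297244209 -0.5735460162607353
remaining world [0. 0. 0.] rotvec [ 0.0001 -0.0014 -0.0018] F [-0.2  0.  -0.2]
[0.0, 0.0, 0.0, 0.0, -0.001, -0.002]
```

View pics/scz7.png

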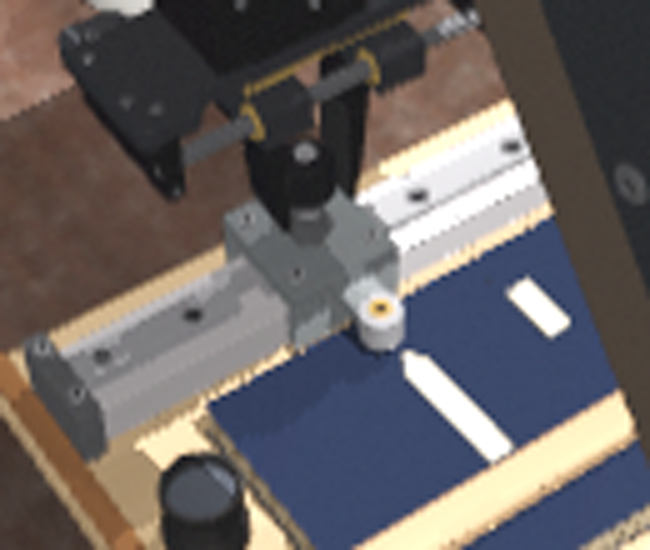

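The pin rests on the strip (knob still raised). I'll creep to the right with the loose jaws.

>>> step_arm:
  rows:
    - [0,0,1,0,0,0]
    - [0,0,1,0,0,0]
    - [0,0,0.6,0,0,0]

```text
t: 8.3
eef_pos: [576.6, 73.7, 104.5]
tcp_rot: [2.349, 1.568, 0.699]
ft_force: [0.7, 7.1, -0.2]
opening: 0.306
```

>>> step_arm:
  rows:
    - [0,0,0.8,0,0,0]
    - [0,0,0.6,0,0,0]

```text
t: 8.55
eef_pos: [576.6, 73.3, 104.4]
tcp_rot: [2.546, 1.566, 0.895]
ft_force: [-0.5, 6.5, -0.8]
opening: 0.305
```

```bash
cat > look.py <<'E'
import sys
from h import *
k=sys.argv[1]
s=env.state();d=s['eef_pos']-[581.7,138.6,104.8];print(s['t'],s['ft_force'].round(1),"travel",-d@ey,"jx",d@ex,"dz",d[2]);plan(s['eef_pos'],-1)
im=env.read_camera("scene");cv2.imwrite(f"pics/scene{k}.png",cv2.cvtColor(im,cv2.COLOR_RGB2BGR))
a=cv2.imread(f"pics/scene{k}.png")[150:260,170:300]; cv2.imwrite(f"pics/scz{k}.png",cv2.resize(a,None,fx=5,fy=5,interpolation=cv2.INTER_CUBIC))
# bush gold centre
im=im.astype(int);m=(im[...,0]>150)&(im[...,0]-im[...,2]>60);m[:200]=0;m[225:]=0;m[:,:240]=0;m[:,260:]=0
yy,xx=np.nonzero(m);print("bush gold px",xx.mean() if len(xx) else None,yy.mean() if len(xx) else None,len(xx))
E
python3 look.py 8
```

```text
8.55 [-0.5  6.5 -0.8] travel 65.46820041208653 jx 0.11906323435907318 dz -0.35645335444419857
remaining world [0. 0. 0.] rotvec [-0.0004 -0.0036 -0.0024] F [-0.5  6.5 -0.8]
[0.0, 0.0, 0.0, -0.0, -0.004, -0.002]
bush gold px 249.8846153846154 208.30769230769232 26
```

View pics/scz8.png

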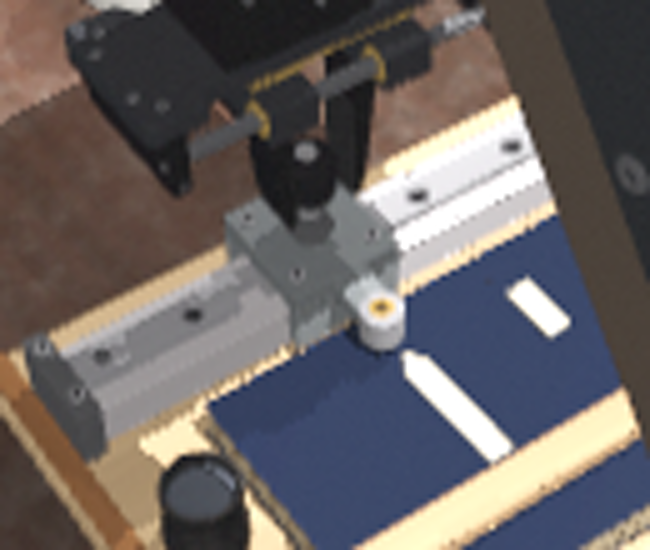

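The knob is still up, with a light push of about 6.5 N and the carriage barely moved. Targets build from the measured pose, so slightly larger steps are needed.

>>> step_arm:
  rows:
    - [0,0,1.2,0,0,0]
    - [0,0,1.2,0,0,0]

```text
t: 8.85
eef_pos: [576.4, 72.0, 104.2]
tcp_rot: [2.7, 1.565, 1.049]
ft_force: [1.9, 4.8, -2.1]
opening: 0.305
```

```bash
python3 look.py 9
```

```text
8.85 [ 1.9  4.8 -2.1] travel 66.80197971270852 jx 0.01882569689405056 dz -0.5821858485814744
remaining world [0. 0. 0.] rotvec [-0.0005 -0.005  -0.0024] F [ 1.9  4.8 -2.1]
[0.0, 0.0, 0.0, -0.0, -0.005, -0.002]
bush gold px 250.34782608695653 208.2173913043478 23
```

View pics/scz9.png

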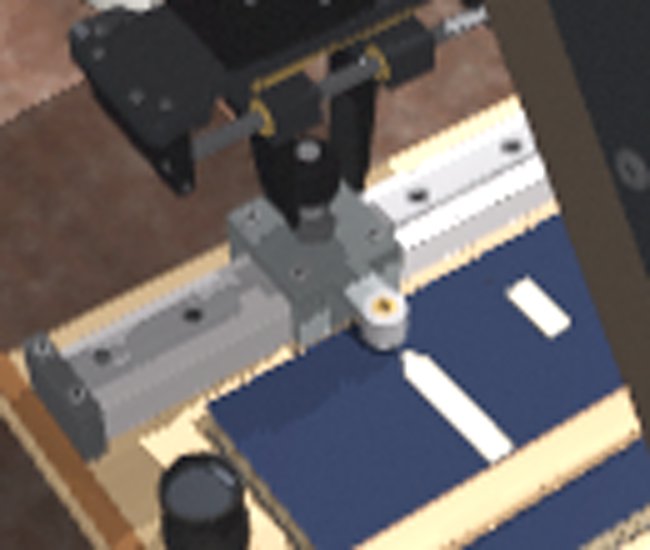

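It's moving with about 5 N. I'll continue in small steps.

>>> step_arm:
  rows:
    - [0,0,1,0,-0.004,-0.002]

```text
t: 9.02
eef_pos: [576.3, 70.9, 104.1]
tcp_rot: [2.969, 1.57, 1.318]
ft_force: [-0.3, 1.8, 0.5]
opening: 0.302
```

>>> step_arm:
  rows:
    - [0,0,1,0,0,0]

```text
t: 9.15
eef_pos: [576.2, 69.9, 104.1]
tcp_rot: [-3.141, 1.57, 1.492]
ft_force: [0.9, 1.9, 0.4]
opening: 0.308
```

```bash
python3 look.py 10
```

```text
9.15 [0.9 1.9 0.4] travel 68.96044334344028 jx -0.03121168514471151 dz -0.6573018736058458
remaining world [0. 0. 0.] rotvec [-0.0003 -0.0006  0.    ] F [0.9 1.9 0.4]
[0.0, 0.0, 0.0, -0.0, -0.001, 0.0]
bush gold px 250.4090909090909 208.27272727272728 22
```

View pics/scz10.png

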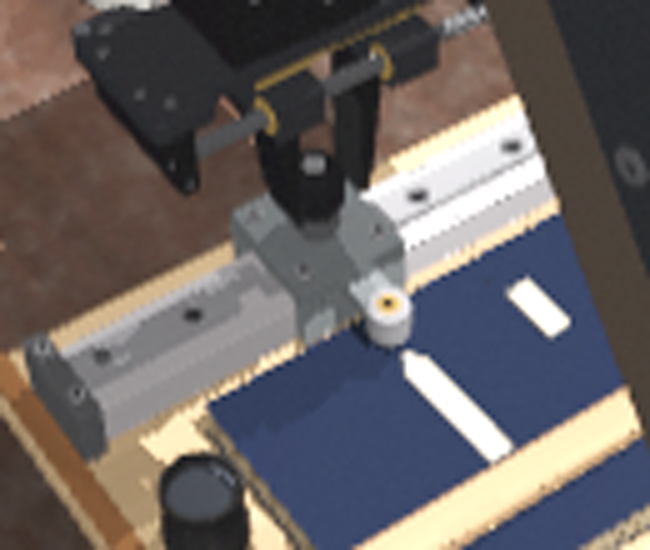

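The knob has dropped (top at (314,163) instead of (308,150)) and the push force fell to about 2 N, so the pin is in the hole. I'll back off to centre, open and look.

>>> step_arm:
  rows:
    - [0,0,-1.8,0,0,0]
    - [0,0,0,0,0,0]

```text
t: 9.45
eef_pos: [576.3, 71.2, 104.2]
tcp_rot: [2.732, 1.571, 1.081]
ft_force: [0.2, -0.1, 0.9]
opening: 0.307
```

>>> step_arm:
  rows:
    - [0,0,0,0,0,0]
    - [0,0,0,0,0,0]
    - [0,0,0,0,0,0]
  grip: 50

```text
t: 9.82
eef_pos: [576.4, 71.0, 104.3]
tcp_rot: [1.543, 1.571, -0.108]
ft_force: [0.2, 0.2, 0.7]
opening: 0.511
```

>>> step_arm:
  rows:
    - [-15,0,0,0,0,0]
    - [-20,0,0,0,0,0]
    - [-20,0,0,0,0,0]
    - [-30,0,0,0,0,0]
    - [-30,0,0,0,0,0]
    - [0,0,0,0,0,0]

```text
t: 10.58
eef_pos: [576.5, 71.0, 227.9]
tcp_rot: [1.641, 1.568, -0.01]
ft_force: [-0.3, -0.7, -0.1]
opening: 0.527
```

```bash
python3 look.py 11;python3 - <<'E'
from h import *
im=env.read_camera("top");cv2.imwrite("pics/top11.png",cv2.cvtColor(im,cv2.COLOR_RGB2BGR))
E
```

```text
10.575 [-0.3 -0.7 -0.1] travel 67.7683360293521 jx 0.2191372368673452 dz 123.14954299236469
remaining world [0. 0. 0.] rotvec [-0.0004 -0.0002 -0.0033] F [-0.3 -0.7 -0.1]
[0.0, 0.0, 0.0, -0.0, -0.0, -0.003]
bush gold px 252.9 206.35 20
```

View pics/scz11.png

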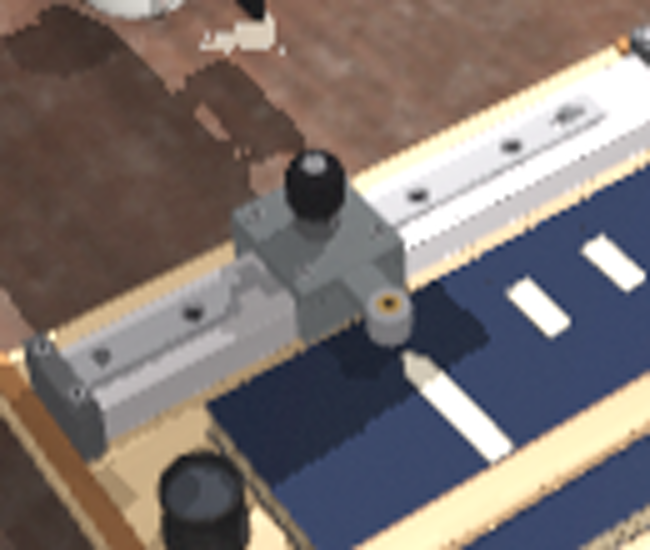

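View pics/top11.png

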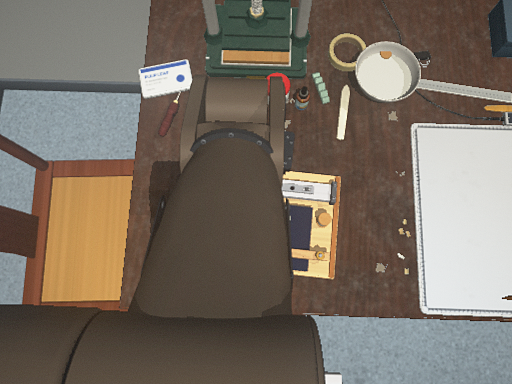

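```bash
python3 - <<'E'
from h import *
z3=lambda x,y:(160+(x+.5)/3.6-.5,145+(y+.5)/3.6-.5); z5=lambda x,y:(170+(x+.5)/5-.5,150+(y+.5)/5-.5)
def cen(n,c,r,f):
    im=cv2.imread(f"pics/{n}.png").astype(float);x0,y0=round(c[0])-r,round(c[1])-r
    a=im[y0:y0+2*r+1,x0:x0+2*r+1];w=f(a);yy,xx=np.mgrid[y0:y0+2*r+1,x0:x0+2*r+1];return np.array([(w*xx).sum(),(w*yy).sum()])/w.sum()
dark=lambda a:(a.max(2)<55)*1.
gold=lambda a:np.clip(a[...,2]-a[...,0]-40,0,None)
for n,k,b in(("scene0",z3(168,200),z3(222,288)),("scene1",(120+242/2.8,100+282/2.8),(120+285/2.8,100+350/2.8)),("scene11",z5(315,187),z5(388,302))):
    K=cen(n,k,8,dark);B=cen(n,b,3,gold);p=plane("scene",B,59.5);ax=p+56*ex
    zs=np.linspace(60,110,501);e=[proj("scene",[ax[0],ax[1],z])[1]-K[1] for z in zs];i=np.argmin(np.abs(e))
    print(n,K,B,"axis",ax.round(1),"apparent knob z",zs[i],"du",proj("scene",[ax[0],ax[1],zs[i]])[0]-K[0])
E
```

```text
scene0 [206.49253731 201.41791045] [221.41949778 224.37518464] axis [581.7 139.2  59.5] apparent knob z 79.8 du 0.39037020943780476
scene1 [206.64754098 200.69672131] [221.45537757 224.36613272] axis [581.6 139.2  59.5] apparent knob z 82.2 du 0.17720337603611824
scene11 [232.61946903 187.46902655] [247.3556701  210.28092784] axis [576.6  73.3  59.5] apparent knob z 82.4 du 0.12435914015506455
```

```bash
python3 -c "
from cell import env
print(env.job_done(),env.state()['t'])"
```

```text
the job is handed in; nothing more can be done
the job is handed in; nothing more can be done
```

The awl guide is now at the station the long tab marks, which is the first hole to the right of the parking hole. The pin has dropped into that hole, and I handed the job in at about 10.7 s of the 38 s allowed.

**What I did:** I gripped the knob and lifted the plunger about 12.7 mm. I slid the carriage to about 4 mm short of the hole and let the pin down onto the strip. Then I nudged it along with loose jaws in steps of about 1 mm until the plunger dropped, centred the jaws, opened them and lifted clear.

**Last checks:**
- **Position:** the carriage moved 66.1 mm by the camera. The hole had measured 66.7 mm away, and the pin fits with 1.2 mm to spare either way.
- **Pin home:** the knob's apparent height above the carriage was 82.4 mm, against 82.2 mm in one parked picture and 79.8 mm in the other. Those two parked readings disagree by 2.4 mm because of changed lighting, so the height is good to about 2 mm. I did not test by pushing whether the carriage is locked.
- **Force:** the highest sideways push I read was about 7 N, a little above the 4 N expected, as the carriage started to move. It fell to about 2 N when the pin dropped, and to nothing after release.
- **Bystanders:** the spool and the loupe looked unmoved in the last pictures.

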